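# Shut the tool chest before planing

### The arm

A 6-joint arm with a two-finger parallel gripper is mounted at the origin on the work surface. World frame = base frame: x ahead of the robot, y to its left, z up, the work surface at z = 0. Lengths are in m, angles in rad, forces in N, time in s.
With the tool pointing down it reaches from about 0.425 to 0.95 m from the base axis. Payload 14.7 kg.
Tool frame: the origin (TCP) lies on the mounting face of the last link; the fingertips stand 173 mm ahead of it and the grasp point (between the pads) lies 155 mm ahead of it (tcp_to_tips is the distance from the TCP to the fingertips, in m); z points along the fingers, y is the line along which they close (so a half turn about z gives the same grasp; the last joint's range is limited). The gripper opens to 85 mm and grips with 20 to 120 N. Pads are 22 mm wide; open, the fingers measure 114 mm over their backs; the gripper's body (76 mm by 85 mm) begins 54 mm behind the grasp point. The pads swing forward as they close: fully open they stand 13 mm farther back than shut.
Start: joints at [1.061, 0.48, 1.596, -0, 1.065, -0.047], TCP at [0.29, 0.582, 0.405] pointing down, gripper open.
Joint ranges: [-2.75, 2.75], [-0.82, 2.05], [0.23, 2.67], [-1.56, 4.7], [0.09, 2.69], [-2.92, 2.92]. Speed limits (rad/s): [1.89, 1.89, 2.39, 3.01, 3.01, 3.01].

### API

Orientations are given as a unit quaternion [w, x, y, z].
In Python, from plant import * gives the robot as it stands. Calls block until the motion is done:
- reach(position, orientation): joint-space move of the TCP to a pose.
- move_linear(position, attitude=None, feed=0.15, f_stop=None): straight line of the TCP; attitude=None keeps the orientation; feed is the mean speed in m/s. With f_stop (N) it stops when the force on the tool has changed by that much, and returns True; else False.
- move_j(angles): joint-space move.
- move_gripper(opening): finger opening in m; the grip force is fixed at half the most; returns when the fingers have stopped.
- wait(seconds).
- inverse_kinematics(position, orientation): joint angles nearest the present ones, or None.
- sense(): the state.
- capture(name): name is "scene" or "top"; returns the picture (400x640x3 uint8, blue, green, red); there is no depth.
- camera_info(name): a dict with "vertical_fov" (degrees; the focal length in pixels is half the picture's height over the tangent of half this angle, whatever the lens; pixels are square), "cx", "cy" (the principal point, pixels), "k1" (the pictures are not rectified: a ray, as slopes to the right and down, at radius r is drawn at 1 + k1 r^2 times it, then the intrinsics apply), "R" (3x3) and "t" (3): a world point X has camera coordinates R X + t. Camera axes: x right, y down, z forward; pixel columns grow to the right and rows downward; lengths in m; the calibration is good to about 2 mm. A picture is of the moment at which its call begins. camera_info takes no time and is no camera call.
A pose or a line that the arm cannot do raises PlanningError and nothing moves.
- hand_in(): hands the job in; it is judged then, once.
Trained networks look in the newest picture that a camera, given by its name, has taken for a name from the list of things; names that differ only in an ending like _2 or _b are one class to them, and where a whole thing is asked for, a point or a joint stands for the part that bears it (a point fixed in the world has none). Each returns a list of dicts, best first, with "score" (0 to 1); they miss things now and then, are a little off and sometimes report something else, mostly with a low value. They report only what shows in the picture. A call takes as long as a camera call.
- outline_of(camera, query): "mask" (400x640 bool, what is visible of it) and "location" ([column, row] in pixels, amid what is visible of it).
- tip_of(camera, query): "location" ([column, row] in pixels: a listed point, or the origin of a listed thing).
The state is a dict: "time": time; "q": joint angles; "qd": joint speeds; "joint_efforts": joint torques, N m; "tcp_pos": TCP position; "eef_rot": TCP orientation; "ft_force": force on the tool from outside, world axes, zero at the start; "moment": the same for the moment, N m; "finger_gap": finger opening in m; "grasp_force": force on a finger pad.
Only numpy, scipy, OpenCV 4.12 (cv2) and the standard library are available. Lean on these libraries where they do the work, as an engineer would, in place of code of your own. Each camera call takes 0.05 s, during which the arm holds its last target. There are 200 camera calls.

### The job

Shut the wooden tool chest on the bench before the shavings fly: with the fingertips, push the two small upper drawers that stand open fully home until they are flush, and push the open lid over and down until it is fully closed. Do not slam anything, do not shove or lift the chest, and leave the tools in and around it where they lie.

Things in the scene. Friction and masses are not known exactly. Their poses are not given: they have to be found in the camera images.
- chest: Low wooden tool chest, 200 mm deep, 340 wide, 120 high (134 with the lid shut), about 7 kg, loose on the bench; a push of 25 N or more may slide it. Origin: centre of its underside. x: towards its back, where the lid is hinged; drawers face and pull out along -x; y: along its width; z up. Two small drawers side by side above a full-width one; over them an open tray, floor 98 mm up, rim 120 mm up.
- drawer_left_front (a point): Centre of the outer face of the small upper drawer on the chest's +y side. The front is a flat upright board 150 mm wide, from 57 to 91 mm above the bench, with a flush brass pull: nothing stands proud. Moves with the drawer; home it lies at x = -100, y = +82, z = 74 mm in the chest's frame, flush with the chest's front.
- drawer_right_front (a point): The same for the small upper drawer on the chest's -y side; home at x = -100, y = -82, z = 74 mm in the chest's frame.
- drawer_left (a joint): How far the +y small upper drawer is pulled out, m: 0 home (it meets a stop there), grows as it comes out along the chest's -x. Starts 0.03 to 0.08 out. It slides stiffly (2.5 N plus a little damping) and stays where it is left.
- drawer_right (a joint): The same for the -y small upper drawer.
- drawer_low (a joint): How far the full-width lower drawer is pulled out, m. It starts shut (0) and stays shut.
- lid (a joint): Lid angle, rad: 0 shut and flat on the rim, 1.57 upright, at most 1.9 leaning back. Starts 1.3 to 1.8. A stiff friction hinge (0.6 N m, lid 0.45 kg) keeps it at any angle, so it does not fall shut by itself, not even from the last few degrees.
- lid_hinge (a point): Point on the lid's hinge axis, middle of its width: x = +100, y = 0, z = 120 mm in the chest's frame. The axis runs along the chest's y.
- lid_edge (a point): Middle of the lid's free edge, on its outer (upper when shut) face; shut it lies at x = -100, y = 0, z = 134 mm in the chest's frame. The lid is a flat board 200 mm from hinge to free edge, 340 mm wide and 14 mm thick, without a handle; upright, its outer face looks to the chest's +x.
- square: Try square loose in the chest's tray, wooden stock 100 x 18 x 14 mm with a 100 mm steel blade. Stays in the tray, under the lid. Origin: centre of the stock's underside.
- knife: Marking knife loose in the tray, about 125 mm long and 10 mm high. Stays in the tray. Origin: underside of its handle's middle.
- plane: Wooden hand plane, 65 x 230 mm, 65 mm high at its iron, on the bench about 300 mm in front of the chest's middle (its -x side), long way across. Leave alone. Origin: centre of its underside.
- pot: Dark wooden pencil pot, 68 mm across, 170 mm high with its pencils, on the bench 10 to 20 mm beyond the chest's -y end. Leave alone. Origin: centre of its underside.
- staves: Tied bundle of short staves, 90 x 210 mm, 62 mm high, on the bench behind the chest (its +x side), 30 mm from its back. Leave alone. Origin: centre of its underside.
- bucket: Wooden bucket, 200 mm across, 130 mm high, on the left. Leave alone. Origin: centre of its underside.
- mallet: Wooden mallet lying on the right, head 60 x 110 x 60 mm, handle 240 mm. Leave alone. Origin: centre of its head's underside.
- glue: White glue bottle, 60 mm across, 170 mm high, at the back left. Leave alone. Origin: centre of its underside.
- drawknife: Drawknife lying on the left, 280 mm wide, 28 mm high. Leave alone. Origin: middle of the blade, on the bench.

How it is judged:
By the outcome, as a careful person would: the job done as asked, in the order asked, and still so for the second after the job is handed in, with the robot touching nothing.
It also fails if it takes over 54 s, if anything falls off the work surface, if the arm or the gripper's body presses on something with over 40 N, if the wrist force passes 120 N, or if a joint passes its speed limit or range.

## Working session

There is one attempt and no reset: what is moved stays moved. The work goes in short steps, each a Python script; the robot and the scene stay as the last script left them, time stands still between calls to the robot, and variables do not carry over. Pictures are saved under pics/ and viewed, at most 10 in all, crops included, and the job is handed in when it is done.

```bash
ls; mkdir -p pics
cat > h.py <<'E'
from plant import *
import numpy as np, cv2
def ray(cam,px):
    i=camera_info(cam); f=200/np.tan(np.radians(i["vertical_fov"])/2)
    K=np.array([[f,0,i["cx"]],[0,f,i["cy"]],[0,0,1.]])
    u=cv2.undistortPoints(np.array([[px]],float),K,np.array([i["k1"],0,0,0.]))[0,0]
    # k1 model same as opencv radial
    R=np.array(i["R"]);t=np.array(i["t"])
    return -R.T@t, R.T@np.array([u[0],u[1],1.])
def at_z(cam,px,z):
    o,d=ray(cam,px); return o+d*(z-o[2])/d[2]
def proj(cam,X):
    i=camera_info(cam); f=200/np.tan(np.radians(i["vertical_fov"])/2)
    R=np.array(i["R"]);t=np.array(i["t"]); c=R@np.array(X,float)+t; s=c[:2]/c[2]; s=s*(1+i["k1"]*(s@s))
    return s*f+np.array([i["cx"],i["cy"]])
E
python3 - <<'E'
from h import *
for c in("scene","top"):
    cv2.imwrite(f"pics/{c}0.png",capture(c)); i=camera_info(c); print(c,np.round(-np.array(i["R"]).T@np.array(i["t"]),3))
    for n in["chest","drawer_left_front","drawer_right_front","lid_hinge","lid_edge","plane","pot","staves","glue","bucket"]:
        r=tip_of(c,n); print(n,[(np.round(x["location"],1).tolist(),round(x["score"],2)) for x in r[:2]])
s=sense();print(s["time"],s["ft_force"],s["eef_rot"],s["finger_gap"])
E
```

```text
pics
scene [1.21  0.686 1.193]
chest [([322.2, 224.7], 0.67)]
drawer_left_front [([298.7, 178.9], 0.95)]
drawer_right_front [([278.7, 207.7], 0.56)]
lid_hinge [([347.4, 219.1], 0.83)]
lid_edge [([343.9, 174.2], 0.97)]
plane [([255.1, 196.2], 0.61), ([299.9, 176.3], 0.19)]
pot [([289.1, 266.3], 0.98)]
staves [([358.7, 252.9], 0.86)]
glue [([367.9, 307.3], 0.97), ([298.0, 176.5], 0.63)]
bucket [([415.1, 316.5], 0.69)]
top [0.391 0.011 1.247]
chest [([307.6, 201.5], 0.85), ([325.6, 214.2], 0.37)]
drawer_left_front [([365.0, 217.3], 0.8)]
drawer_right_front [([351.6, 168.9], 0.67), ([167.9, 186.0], 0.15)]
lid_hinge [([276.2, 201.6], 0.62), ([149.5, 262.8], 0.24)]
lid_edge [([280.6, 187.6], 0.57)]
plane [([394.8, 175.1], 0.65), ([349.9, 166.7], 0.6)]
pot [([299.2, 141.2], 0.7), ([349.1, 164.2], 0.43)]
staves [([298.9, 144.8], 0.62), ([255.0, 202.9], 0.56)]
glue [([211.2, 161.3], 0.94), ([256.4, 201.4], 0.7)]
bucket [([169.3, 184.2], 0.75)]
1.1 [ 0.79623929 -0.33795854  0.06871948] [7.50338766e-06 2.29341551e-01 9.73346009e-01 2.18354304e-05] 0.08546895168535597
```

View pics/scene0.png

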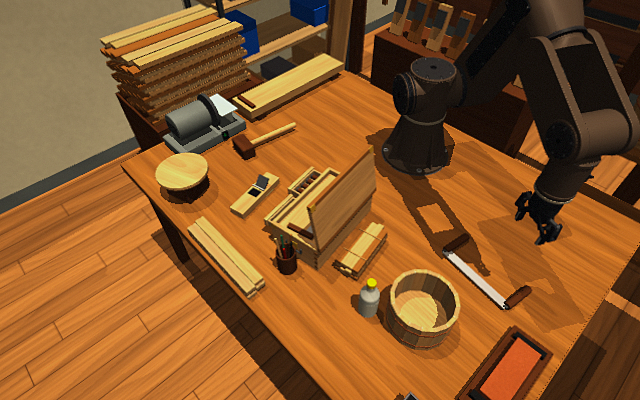

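View pics/top0.png

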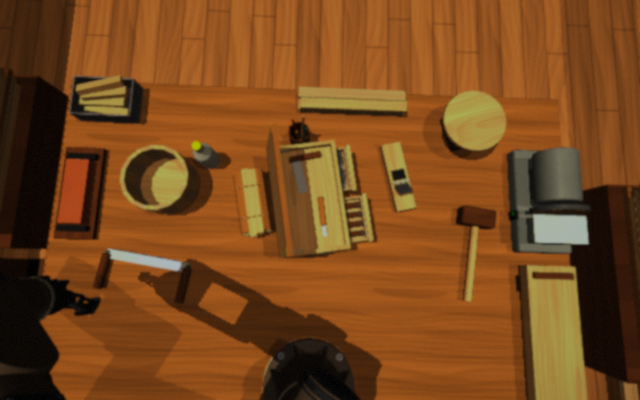

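Run:
```python
from h import *
from scipy.optimize import least_squares
obs={"scene":dict(chest=(322.2,224.7),L=(298.7,178.9),R=(278.7,207.7),h=(347.4,219.1),e=(343.9,174.2)),
"top":dict(chest=(307.6,201.5),L=(365,217.3),R=(351.6,168.9),h=(276.2,201.6),e=(280.6,187.6))}
for n in ("chest","L","R","h","e"):
    A=[];b=[]
    for c in obs:
        o,d=ray(c,obs[c][n]); d/=np.linalg.norm(d); P=np.eye(3)-np.outer(d,d); A.append(P);b.append(P@o)
    X=np.linalg.lstsq(np.vstack(A),np.hstack(b),rcond=None)[0]
    print(n,np.round(X,3),[np.round(proj(c,X)-obs[c][n],1).tolist() for c in obs])
def pts(p):
    x,y,th,l,r,a=p; c,s=np.cos(th),np.sin(th)
    loc=dict(chest=(0,0,0),L=(-.1-l,.082,.074),R=(-.1-r,-.082,.074),h=(.1,0,.12),
      e=(.1-.2*np.cos(a)+.014*np.sin(a),0,.12+.2*np.sin(a)+.014*np.cos(a)))
    return {k:np.array([x+c*v[0]-s*v[1],y+s*v[0]+c*v[1],v[2]]) for k,v in loc.items()}
def res(p):
    P=pts(p); return np.hstack([proj(c,P[k])-obs[c][k] for c in obs for k in P])
for th in(0,1.57,3.1,-1.5):
    f=least_squares(res,[.5,0,th,.05,.05,1.5],loss="soft_l1",f_scale=2)
    print(th,np.round(f.x,4),f.cost,np.round(f.fun,1).tolist())
```

```text
chest [0.577 0.02  0.012] [[1.3, 0.2], [1.1, -0.9]]
L [ 0.524 -0.163  0.083] [[1.8, 0.3], [1.7, -1.4]]
R [ 0.675 -0.114  0.077] [[0.1, 0.0], [0.1, -0.1]]
h [0.555 0.118 0.115] [[0.1, 0.0], [0.1, -0.1]]
e [0.56  0.092 0.318] [[-0.8, -0.1], [-0.8, 0.6]]
0 [0.5723 0.0194 1.7336 0.0735 0.0487 1.3664] 9.996129403283907 [1.9, 1.3, 2.4, 1.2, -0.4, 0.9, -0.0, -0.7, -1.0, -0.1, 1.4, 0.9, 1.9, 0.3, -0.0, -0.6, 0.0, -0.7, -0.6, 0.3]
1.57 [0.5723 0.0194 1.7336 0.0735 0.0487 1.3664] 9.996129403275516 [1.9, 1.3, 2.4, 1.2, -0.4, 0.9, -0.0, -0.7, -1.0, -0.1, 1.4, 0.9, 1.9, 0.3, -0.0, -0.6, 0.0, -0.7, -0.6, 0.3]Traceback (most recent call last):
  File "<stdin>", line 19, in <module>
    return func(*args, **kwargs)
    vector_fun = VectorFunction(
        fun_wrapped,
    ...<6 lines>...
        workers=workers
    )
    self.J, dct = approx_derivative(
                  ~~~~~~~~~~~~~~~~~^
        self.fun_wrapped, self.x, f0=self.f, **finite_diff_options
        ^^^^^^^^^^^^^^^^^^^^^^^^^^^^^^^^^^^^^^^^^^^^^^^^^^^^^^^^^^
    )
    ^
    J, _nfev = _dense_difference(fun_wrapped, x0, f0, h,
               ~~~~~~~~~~~~~~~~~^^^^^^^^^^^^^^^^^^^^^^^^
                             use_one_sided, method,
                             ^^^^^^^^^^^^^^^^^^^^^^
                             mf)
                             ^^^
    df = [f_eval - f0 for f_eval in f_evals]
                                    ^^^^^^^
    f = np.atleast_1d(self.fun(x, *self.args, **self.kwargs))
                      ~~~~~~~~^^^^^^^^^^^^^^^^^^^^^^^^^^^^^^
    return np.atleast_1d(self.fun(x))
                         ~~~~~~~~^^^
    return self.f(x, *self.args, **self.kwargs)
           ~~~~~~^^^^^^^^^^^^^^^^^^^^^^^^^^^^^^
  File "<stdin>", line 17, in res
  File "h.py", line 13, in proj
    i=camera_info(cam); f=200/np.tan(np.radians(i["vertical_fov"])/2)
ValueError: time passes only in moves, steps and waits
```

The chest stands with its drawers facing world -y (top view: lid at column 275, drawers at (365,217) and (352,169), plane at (398,176)). The pose fit is consistent to about 2 px: yaw 1.734, drawers about 73 and 49 mm out, lid at 1.37 rad.

```bash
cat >> h.py <<'E'
C=np.array([.5723,.0194]); TH=1.7336; W=.011; TIP=.173
ex=np.array([np.cos(TH),np.sin(TH)]); ey=np.array([-ex[1],ex[0]])
ph=(np.arctan2(-ey[1],-ey[0])+np.pi/2)/2; Q=[0.,float(np.cos(ph)),float(np.sin(ph)),0.]
def P(x,y,z):  # tip centre in chest frame -> TCP
    return [*(C+x*ex+y*ey),z+TIP]
def chest_xyz():
    s=sense(); d=np.array(s["tcp_pos"])[:2]-C; return np.round([d@ex,d@ey,s["tcp_pos"][2]-TIP],4), np.round(s["ft_force"],1), round(s["time"],2)
E
python3 - <<'E'
from h import *
print(sense()["time"],Q)
move_gripper(0.0)
p=sense()["tcp_pos"]
move_linear([p[0]+.1,p[1]-.1,.58],feed=.3)
move_linear(P(-.215,.082,.40),Q,feed=.35)
print(chest_xyz())
move_linear(P(-.215,.082,.07),feed=.25)
print(chest_xyz(), sense()["finger_gap"])
r=move_linear(P(-.09,.082,.07),feed=.05,f_stop=9)
print(r,chest_xyz())
E
```

```text
1.1 [0.0, 0.6472690941551252, 0.7622615822351299, 0.0]
(array([-0.214 ,  0.082 ,  0.4002]), array([0.1, 0.2, 0.3]), 4.92)
(array([-0.2151,  0.0816,  0.071 ]), array([0.7, 0.4, 0.2]), 6.38) -6.10784677666372e-05
True (array([-0.1155,  0.082 ,  0.0699]), array([ 0.1, -0.9,  0.6]), 8.15)
```

Run:
```python
from h import *
r=move_linear(P(-.09,.082,.07),feed=.025,f_stop=13)
print(r,chest_xyz())
move_linear(P(-.19,.082,.07),feed=.15)
move_linear(P(-.19,-.082,.07),feed=.2)
print(chest_xyz())
r=move_linear(P(-.09,-.082,.07),feed=.05,f_stop=9); print(r,chest_xyz())
r=move_linear(P(-.09,-.082,.07),feed=.025,f_stop=13); print(r,chest_xyz())
move_linear(P(-.14,-.082,.07),feed=.15)
move_linear(P(-.14,-.06,.37),feed=.3)
cv2.imwrite("pics/top1.png",cv2.resize(capture("top")[100:280,220:440],None,fx=3,fy=3,interpolation=cv2.INTER_CUBIC))
for c in("top","scene"):
    if c=="scene":capture(c)
    for n in["drawer_left_front","drawer_right_front","lid_hinge"]:
        r=tip_of(c,n)
        if r:
            z=.12 if n=="lid_hinge" else .074; X=at_z(c,r[0]["location"],z)[:2]-C; print(c,n,round(r[0]["score"],2),np.round([X@ex,X@ey],3))
print(chest_xyz())
```

```text
True (array([-0.1155,  0.0821,  0.0698]), array([-0.1, -2.5,  1.7]), 8.43)
(array([-0.1895, -0.0812,  0.0697]), array([0.1, 0.1, 0.1]), 10.04)
True (array([-0.1145, -0.082 ,  0.0699]), array([-0.1, -0.9,  0.9]), 11.42)
True (array([-0.1144, -0.0817,  0.0694]), array([-0.1, -2.7,  1.4]), 11.72)
top drawer_left_front 0.19 [ 0.288 -0.175]
top lid_hinge 0.74 [0.103 0.009]
scene lid_hinge 0.9 [0.097 0.007]
(array([-0.14  , -0.0601,  0.3695]), array([-0.5,  0.1,  0.1]), 13.58)
```

View pics/top1.png

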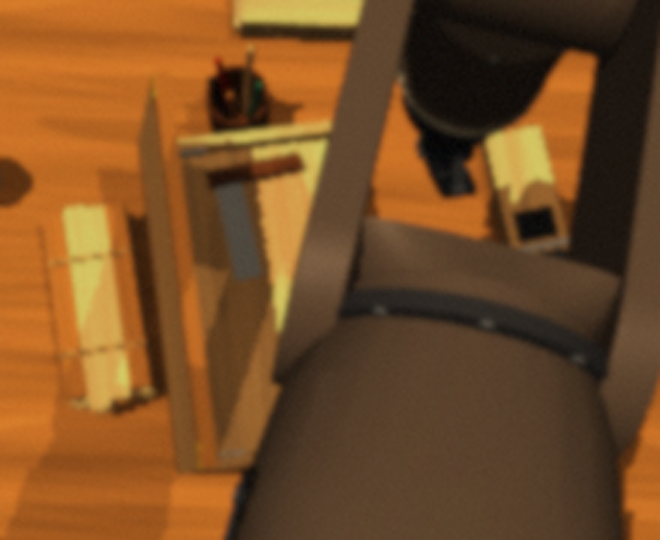

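The arm hides the drawer fronts. The chest, pot and staves look undisturbed. I'll move behind the lid and look again from there.

Run:
```python
from h import *
move_linear(P(-.10,-.02,.40),feed=.25)
move_linear(P(.17,0,.40),feed=.3)
cv2.imwrite("pics/top2.png",cv2.resize(capture("top")[100:280,220:440],None,fx=3,fy=3,interpolation=cv2.INTER_CUBIC))
cv2.imwrite("pics/scene2.png",cv2.resize(capture("scene")[130:280,220:420],None,fx=3,fy=3,interpolation=cv2.INTER_CUBIC))
for c in("top","scene"):
    for n in["drawer_left_front","drawer_right_front","lid_edge"]:
        for r in tip_of(c,n)[:1]:
            z=.318 if n=="lid_edge" else .074; X=at_z(c,r["location"],z)[:2]-C; print(c,n,round(r["score"],2),np.round([X@ex,X@ey],3))
print(chest_xyz())
```

```text
top lid_edge 0.6 [ 0.073 -0.01 ]
scene drawer_left_front 0.3 [0.535 0.072]
scene lid_edge 0.64 [0.069 0.002]
(array([ 1.695e-01, -1.000e-04,  4.000e-01]), array([-0.2, -0.6, -0.1]), 15.44)
```

View pics/top2.png

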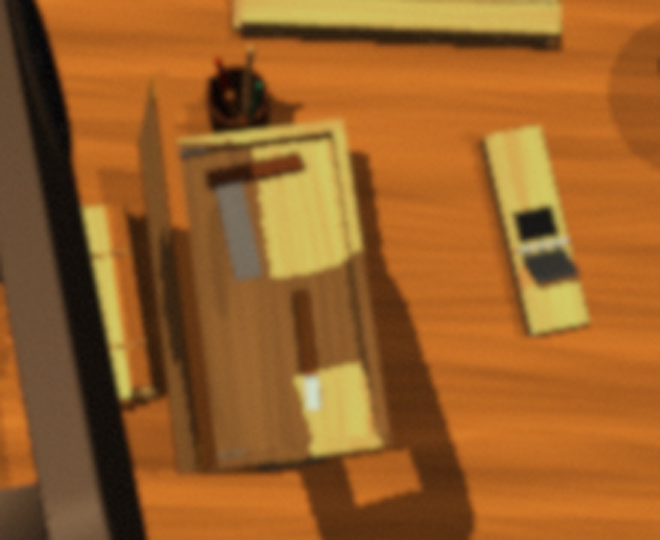

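View pics/scene2.png

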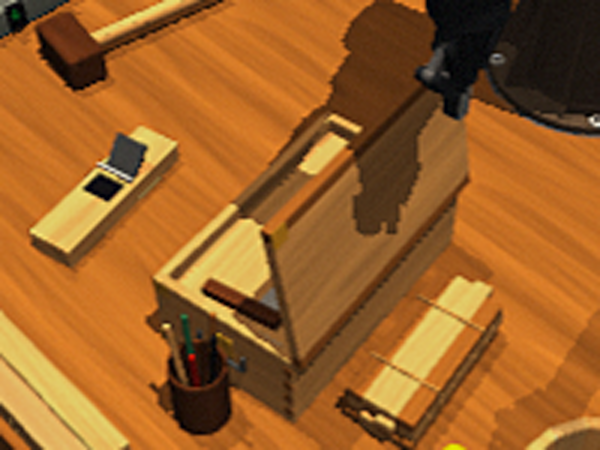

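Both drawer fronts are now flush: in the top crop, nothing stands proud of the front edge at x≈360–385. The tools haven't moved. Next, I'll swing the lid along its arc.

Run:
```python
from h import *
w=.015; r=.17
def arc(a): return P(.1-r*np.cos(a)+.014*np.sin(a)+w,0,.12+r*np.sin(a)+.014*np.cos(a))
move_linear(P(.17,0,.29),feed=.2)
move_linear(arc(1.5),feed=.12,f_stop=12)
for a in np.linspace(1.35,.06,10):
    if move_linear(arc(a),feed=.08,f_stop=12): print("stop",a,chest_xyz()); break
print(chest_xyz())
```

```text
(array([-0.0539,  0.0002,  0.1436]), array([0.7, 0.2, 0. ]), 21.32)
```

Run:
```python
from h import *
x=P(-.06,0,.120)
print(move_linear(x,feed=.02,f_stop=8),chest_xyz())
print(move_linear(x,feed=.02,f_stop=13),chest_xyz())
move_linear(P(-.06,0,.20),feed=.15)
move_linear(P(.25,0.1,.40),feed=.3)
cv2.imwrite("pics/top3.png",cv2.resize(capture("top")[100:280,220:440],None,fx=3,fy=3,interpolation=cv2.INTER_CUBIC))
cv2.imwrite("pics/scene3.png",cv2.resize(capture("scene")[130:280,220:420],None,fx=3,fy=3,interpolation=cv2.INTER_CUBIC))
for c in("top","scene"):
    for n in["lid_hinge","lid_edge"]:
        for r in tip_of(c,n)[:1]:
            z=.134 if n=="lid_edge" else .12; X=at_z(c,r["location"],z)[:2]-C; print(c,n,round(r["score"],2),np.round([X@ex,X@ey],3))
print(chest_xyz())
```

```text
True (array([-5.640e-02, -1.000e-04,  1.344e-01]), array([-1.5,  2.3,  9.8]), 21.99)
True (array([-5.630e-02, -1.000e-04,  1.344e-01]), array([-1.1,  0.4,  8.7]), 22.21)
top lid_hinge 0.75 [0.096 0.003]
top lid_edge 0.66 [-0.102 -0.009]
scene lid_hinge 0.93 [ 0.108 -0.001]
scene lid_edge 0.69 [-0.103  0.01 ]
(array([0.2495, 0.0998, 0.3997]), array([ 0.3, -0.4,  0.8]), 24.52)
```

View pics/top3.png

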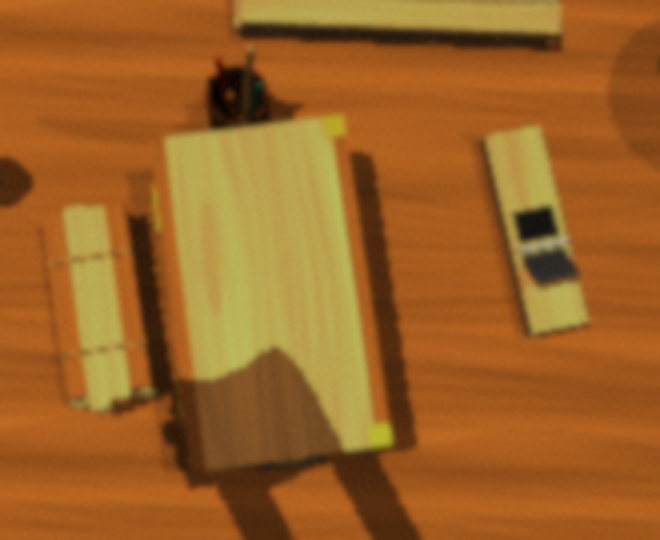

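View pics/scene3.png

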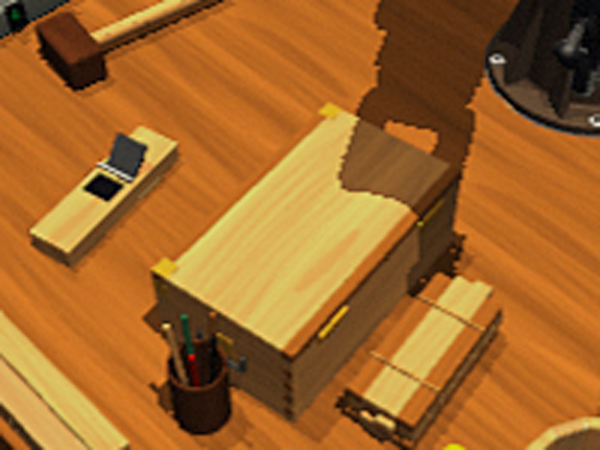

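Both pictures show the lid flat on the rim; the press stopped hard at z = 0.134. The drawers are flush, with no movement on a second push, and the pot, staves and plane are where they were.

```bash
python3 -c "
from plant import *
print(hand_in())"
```

```text
the job is handed in; nothing more can be done
None
```

I pushed both upper drawers home against their stops, then closed the lid flat on the rim. The job is handed in at about 25 s of the 54 s allowed, and the last pictures show the chest, plane, pot and staves where they were.

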